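# Thread the plunger return spring onto the pump rod

## Robot

A 6-joint arm with a two-finger parallel gripper is mounted at the origin on the work surface. World frame = base frame: x ahead of the robot, y to its left, z up, the work surface at z = 0. Lengths are in m, angles in rad, forces in N, time in s.
With the tool pointing down it reaches from about 0.35 to 0.85 m from the base axis. Payload 8.1 kg.
Tool frame: the origin (TCP) lies between the finger pads; the fingertips stand 11 mm ahead of it and the grasp point (between the pads) lies 8 mm behind it; y points along the fingers, x is the direction in which the jaws open and shut, and the axes are right-handed (so a half turn about y gives the same grasp; the last joint's range is limited). The gripper opens to 93 mm and grips with 3 to 60 N. Pads are 15 mm wide; open, the fingers measure 128 mm over their backs; the gripper's body (75 mm by 188 mm) begins 65 mm behind the grasp point.
Start: joints at [-1.212, 0.13, 1.488, -0, 1.523, -0.085], TCP at [0.258, -0.542, 0.23] pointing down, gripper open.
Joint ranges: [-2.96, 2.96], [-0.89, 2.26], [0.02, 2.5], [-1.34, 4.48], [0, 2.73], [-2.66, 2.66]. Speed limits (rad/s): [2.39, 2.39, 2.79, 3.14, 3.14, 3.14].

## Interface

Orientations are given as a rotation vector (axis times angle).
In Python, from plant import readout, optics, robot gives the robot as it stands.
- The arm moves only by the shell command python3 -m creep 'ROWS' [FORCE]. ROWS is JSON, a list that holds one entry, the list of rows, each a list of 7 numbers: the closure, from 0 (fully open) to 1 (shut), then the shift along the tool's x, y, z in cm, then the turn, a rotation vector about the tool's x, y, z in degrees. In form: [[[grip, x, y, z, wx, wy, wz], ...]]. A call has exactly 8 rows; each row shifts and turns the pose as measured when the row begins, along the tool's axes as they then stand; what a row does not reach is not made up. A row lasts 1/10 s, in which the tool goes at most 50 mm and 8.59 degrees, less where a joint would pass 70% of its speed; a pose out of reach is approached as far as the arm can. A call is refused whole if a number of a shift passes 5 or a number of a turn 8.59, either way. A call with a gripper value outside its range is refused whole. The fingers move at their own pace and stop on an object; FORCE is the grip in N (left out, the last holds). Time passes only in rows, so rows that do not move let the fingers close, or fill a call up. It gives the time, the measured TCP pose, the force and the opening at its end, in the units of the state.
- readout.read_state(): the state, without advancing time (a new reading comes with each control period).
- optics.read_camera(name): name is "scene" or "side" or "wrist"; returns a dict with "frame" (400x640x3 uint8, red, green, blue), "depth" (400x640 float32, m along the optical axis (not along the pixel's ray), 0 where there is no reading), "intrinsics" (3x3 intrinsics, pixels), "R" (3x3) and "t" (3): a world point X has camera coordinates R X + t. Camera axes: x right, y down, z forward; pixel columns grow to the right and rows downward; lengths in m; the calibration is good to about 2 mm. The wrist camera is an equidistant fisheye: a pixel r from the principal point sees the ray r / f radians off the axis. A picture is of the moment at which its call begins.
- robot.close_job(): hands the job in, once; it reports no verdict.
The state is a dict: "t": time; "q": joint angles; "dq": joint speeds; "joint_torque": joint torques, N m; "tool_pos": TCP position; "orientation": TCP orientation; "force": force on the tool from outside, world axes, zero at the start; "wrist_torque": the same for the moment, N m; "opening": finger opening in m.
Only numpy, scipy, OpenCV 4.12 (cv2) and the standard library are available. Lean on these libraries where they do the work, as an engineer would, in place of code of your own. Each camera call takes 0.05 s, during which the arm holds its last target. There are 200 camera calls.

## Task

Take the large coil spring with the straight leg from the parts tray and thread it, leg end down, over the upright plunger rod on the service block: the inward end of its leg snags on each of the rod's two notched guide discs in turn, so press only lightly and twist a little until it drops through each notch. When the spring sits fully home on the seat, turn it until its leg points at the rib on the block, then let go and leave it standing there; be gentle with the rod and leave the other things alone.

Things in the scene. Friction and masses are not known exactly. Their poses are not given: they have to be found in the camera images.
- spring_mid (a point): Centre of the large steel compression spring, on its axis 22 mm above its underside; z up along the axis, x along its straight leg. 34 mm outside, 26.8 mm clear inside, 44 mm long, about 75 g, standing in the tray leg end down. Grip its top half (22 to 44 mm up): that half sinks up to 4 mm towards the bottom half at about 1.5 N per mm, then is solid.
- spring_leg (a point): Outer tip of the spring's leg, 25 mm from the spring's axis along its x, 1.6 mm above its underside. The leg is straight wire, 3 mm wide, in the lowest 3.2 mm of the spring; it runs radially from 5.2 mm off the axis (inside the coil, where it can snag) through the coil to this tip.
- spring: The same large spring, at the centre of its underside; axes as spring_mid.
- seat (a point): Centre of the round steel seat (56 mm across) on the aluminium service block (90 x 90 mm, fixed, its yaw varies), at the seat's surface, 36 mm above the bench. z is up along the rod; x points to the index rib, a steel bar 5 mm wide on the block from 31 to 43 mm off the rod's axis, 4 mm higher than the seat. More than 20 N between spring and block does damage.
- rod_tip (a point): Top end of the upright steel plunger rod, 50 mm above the seat; rod 8 mm thick, its last 5 mm tapered to 3 mm. Axes as seat.
- upper_guide (a point): Centre of the top face of the upper steel guide disc on the rod, 28 mm above the seat; disc 24.6 mm across, 4 mm thick, held by stiff friction. One parallel notch, 4.6 mm wide, is cut from its rim in to the rod to let the leg through. Axes as seat; the notch's angle is not reported: seen from above it lies anywhere from 0.3 to 1.5 rad (17 to 86 degrees) anticlockwise from the rib.
- lower_guide (a point): Centre of the top face of the lower guide disc, 12 mm above the seat; same disc and notch; its notch too lies anywhere from 0.3 to 1.5 rad anticlockwise from the rib seen from above, independent of the upper one and not reported. Axes as seat.
- tray: White open tray for parts, 200 x 160 x 14 mm outside, floor and walls 4 to 5 mm thick, fixed; origin at the centre of its underside. The spring stands on its robot-side half, three smaller parts on its far half.
- small_spring: Bystander in the tray: small spring, 14 mm across, 20 mm high; origin at its underside.
- seal: Bystander in the tray: white seal ring, 22 mm across, 8 mm high; origin at its underside.
- cartridge: Bystander in the tray: steel valve cartridge, 20 mm across, 18 mm high; origin at its underside.
- wrench: Bystander: flat wrench, 150 mm long, lying on the bench between tray and block.
- driver: Bystander: screwdriver lying on the bench beyond the tray and block.
- bottle: Bystander: capped bottle, 66 mm across, 130 mm high, at the left; origin at its underside.
- beaker: Bystander: white open beaker, 70 mm across, 85 mm high, at the right; origin at its underside.
Mind the look-alikes: they are no part of the job. Leave any black or yellow look-alike of the part that bears seat alone.

How it is judged:
By the outcome, as a careful person would: the job done as asked, in the order asked, and still so for the second after the job is handed in, with the robot touching nothing.
It also fails if it takes over 72 s, if anything falls off the work surface, if the arm or the gripper's body presses on something with over 40 N, if the wrist force passes 120 N, or if a joint passes its speed limit or range.

## Working session

There is one attempt and no reset: what is moved stays moved. The work goes in short steps, Python scripts to look and compute and a shell command to move; the robot and the scene stay as the last step left them, time stands still between calls to the robot, and variables do not carry over. Pictures are saved under pics/ and viewed, about 8 in all and at most 12, crops included, and the job is handed in when it is done.

```bash
mkdir -p pics; ls; python3 - <<'E'
from plant import readout, optics
import cv2,numpy as np
s=readout.read_state();print({k:np.round(v,3).tolist() for k,v in s.items()})
for n in ["scene","side"]:
    c=optics.read_camera(n);cv2.imwrite(f"pics/{n}0.png",c["frame"][:,:,::-1]);np.savez(f"pics/{n}0.npz",**c)
    print(n,c["intrinsics"].tolist(),(-c["R"].T@c["t"]).round(3),c["R"].round(3).tolist())
E
```

```text
pics
{'t': 0.0, 'q': [-1.212, 0.131, 1.489, -0.0, 1.523, -0.085], 'dq': [0.001, 0.0, 0.0, -0.0, 0.001, 0.001], 'joint_torque': [0.001, -55.983, -49.176, 0.077, 0.035, -0.0], 'tool_pos': [0.257, -0.541, 0.229], 'orientation': [-1.386, 0.877, -0.875], 'force': [-1.045, 0.029, -0.685], 'wrist_torque': [-0.028, 0.016, -0.026], 'opening': 0.093}
scene [[361.53007347572276, 0.0, 314.6282322890559], [0.0, 361.53007347572276, 201.9551703227553], [0.0, 0.0, 1.0]] [1.079 0.718 0.982] [[-0.825, 0.565, 0.009], [0.401, 0.597, -0.695], [-0.398, -0.57, -0.719]]
side [[451.7005237098634, 0.0, 323.12961266852034], [0.0, 451.7005237098634, 195.22497010440114], [0.0, 0.0, 1.0]] [-0.032  0.82   1.292] [[-0.807, -0.591, -0.014], [-0.442, 0.619, -0.65], [0.392, -0.518, -0.76]]
```

View pics/scene0.png

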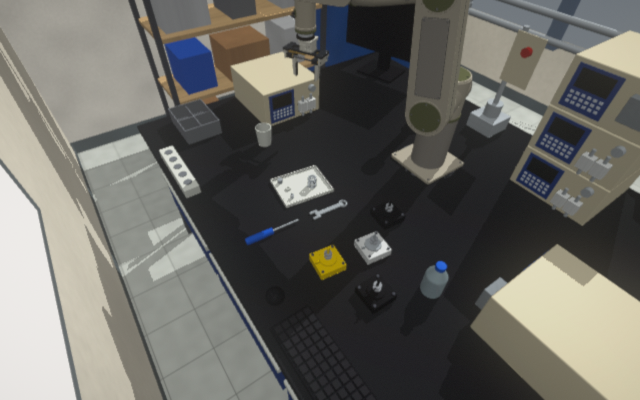

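View pics/side0.png

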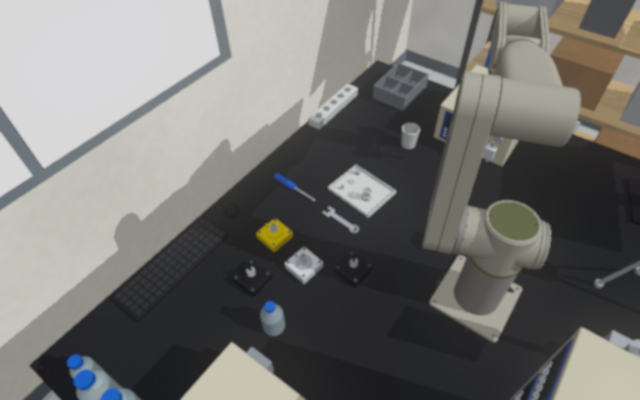

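The scene view shows four blocks: aluminium at (373,247), yellow at (327,262) and black at (388,213) and (377,290). I choose the aluminium one. In the tray, the tall spring is at (312,182), on the robot side, with small parts at about (280,190) to (290,198). One close crop will check this choice.

```bash
cat > h.py <<'E'
import numpy as np,cv2
def grid(c):
    # world points of all pixels (pinhole)
    K=c["intrinsics"];d=c["depth"];v,u=np.mgrid[0:400,0:640]
    P=np.stack([(u-K[0,2])/K[0,0]*d,(v-K[1,2])/K[1,1]*d,d],-1)
    return (P-c["t"])@c["R"]
def ray(c,u,v,z):
    K=c["intrinsics"];r=c["R"].T@np.array([(u-K[0,2])/K[0,0],(v-K[1,2])/K[1,1],1]);o=-c["R"].T@c["t"]
    return o+r*(z-o[2])/r[2]
def proj(c,X):
    p=c["R"]@np.asarray(X)+c["t"];K=c["intrinsics"];return (K@(p/p[2]))[:2]
E
python3 - <<'E'
from h import *
out=[]
for n,rs in [("scene",[(265,160),(338,222)]),("side",[(325,155),(270,235)])]:
    c=np.load(f"pics/{n}0.npz");row=[]
    for u,v in rs:
        row.append(cv2.resize(c["frame"][v:v+50,u:u+75,::-1],(400,267),interpolation=cv2.INTER_CUBIC))
    out.append(np.hstack(row))
    W=grid(c);
    x,y,z=W[...,0],W[...,1],W[...,2]
    for (u,v) in rs:
        s=(slice(v,v+50),slice(u,u+75));
        for lo,hi in [(.004,.02),(.03,.042),(.042,.056),(.056,.1)]:
            m=(z[s]>lo)&(z[s]<hi)&(c["depth"][s]>0)
            if m.sum():print(n,u,lo,m.sum(),np.median(x[s][m]).round(4),np.median(y[s][m]).round(4),z[s][m].max().round(3),np.ptp(x[s][m]).round(3),np.ptp(y[s][m]).round(3))
cv2.imwrite("pics/crop1.png",np.vstack(out))
E
```

```text
scene 265 0.004 1232 0.5281 -0.1543 0.02 0.367 0.385
scene 265 0.03 33 0.498 -0.1374 0.041 0.032 0.036
scene 265 0.042 29 0.4969 -0.1384 0.052 0.032 0.034
scene 338 0.004 277 0.4991 0.239 0.02 0.341 0.285
scene 338 0.03 447 0.5156 0.234 0.042 0.253 0.1
scene 338 0.042 25 0.5071 0.2311 0.055 0.048 0.02
scene 338 0.056 42 0.5044 0.2305 0.087 0.023 0.027
side 325 0.004 874 0.5427 -0.1811 0.02 0.343 0.339
side 325 0.03 31 0.4919 -0.1338 0.042 0.032 0.032
side 325 0.042 26 0.4936 -0.1431 0.049 0.033 0.037
side 270 0.004 319 0.4985 0.2226 0.02 0.279 0.272
side 270 0.03 428 0.4956 0.2257 0.042 0.291 0.133
side 270 0.042 27 0.4956 0.2351 0.056 0.141 0.092
side 270 0.056 45 0.4979 0.2319 0.088 0.026 0.024
```

View pics/crop1.png

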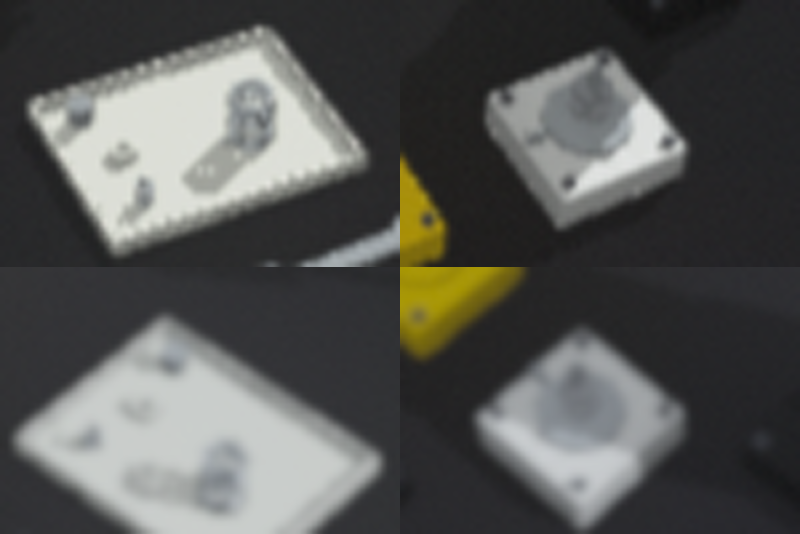

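Top row is the scene camera and bottom row the side camera. The tall spring stands in the tray at scene pixel (312,182), and the small spring, seal and cartridge are on the tray's far half. The aluminium block with seat and rod is at (373,247), and its rib is at about (364,248). The choice holds.

Depth puts the spring at about (0.496,-0.138) and the seat at about (0.501,0.231). Next I look at the tool axes and move closer.

```bash
cat >> h.py <<'E'
from scipy.spatial.transform import Rotation as Ro
def tool(s=None):
    from plant import readout
    s=s or readout.read_state();return np.array(s["tool_pos"]),Ro.from_rotvec(s["orientation"]).as_matrix(),s
def togo(X,yaw=None):
    """shift in tool cm to world X; yaw = desired angle of tool x in world (mod pi), turn about tool y(down), deg"""
    p,R,s=tool();print("shift cm",(R.T@(np.asarray(X)-p)*100).round(2),"xyaw deg",np.degrees(np.arctan2(R[1,0],R[0,0])).round(2),"ydir",R[:,1].round(3),"q6",s["q"][5].round(3) if hasattr(s["q"][5],"round") else s["q"][5])
E
python3 - <<'E'
from h import *
p,R,s=tool();print(p,R.round(3))
togo([.496,-.138,.23])
from plant import optics
c=optics.read_camera("wrist");print(c["intrinsics"],c["R"].round(3)@R.round(3), (R.T@(-c["R"].T@c["t"]-p)).round(4))
E
```

```text
[ 0.25745907 -0.54139349  0.22868002] [[ 0.429 -0.001  0.903]
 [-0.903  0.002  0.429]
 [-0.002 -1.     0.   ]]
shift cm [-26.19  -0.08  38.86] xyaw deg -64.57 ydir [-0.001  0.002 -1.   ] q6 -0.085
[[309.70691629   0.         321.64969842]
 [  0.         309.70691629 205.09794886]
 [  0.           0.           1.        ]] [[ 9.99883e-01 -2.36000e-04  9.03000e-04]
 [ 1.46500e-03 -2.61961e-01 -9.64977e-01]
 [ 4.90000e-04  9.65015e-01 -2.61630e-01]] [-0.0007 -0.1558  0.0731]
```

```bash
python3 -m creep '[[[0,-2.7,0,4,0,0,0],[0,-2.7,0,4,0,0,0],[0,-2.7,0,4,0,0,0],[0,-2.7,0,4,0,0,0],[0,-2.7,0,4,0,0,0],[0,-2.7,0,4,0,0,0],[0,-2.7,0,4,0,0,0],[0,-2.7,0,4,0,0,0]]]'; python3 -c "
from h import *
togo([.496,-.138,.23])"
```

```text
t: 0.95
tool_pos: [0.4559, -0.2018, 0.2254]
orientation: [-1.382, 0.889, -0.881]
force: [1.9, -0.7, 0.2]
opening: 0.0932
shift cm [-4.11 -0.44  6.32] xyaw deg -65.22 ydir [-0.003  0.004 -1.   ] q6 0.617
```

```bash
python3 -m creep '[[[0,-2.1,0,3.2,0,0,0],[0,-2,0,3,0,0,0],[0,0,0,0,0,0,0],[0,0,0,0,0,0,0],[0,0,0,0,0,0,0],[0,0,0,0,0,0,0],[0,0,0,0,0,0,0],[0,0,0,0,0,0,0]]]'; cat >> h.py <<'E'
def fray(c,u,v,z):
    K=c["intrinsics"];a=np.array([(u-K[0,2])/K[0,0],(v-K[1,2])/K[1,1]]);th=np.hypot(*a)
    r=np.r_[a/max(th,1e-9)*np.sin(th),np.cos(th)];r=c["R"].T@r;o=-c["R"].T@c["t"]
    return o+r*(z-o[2])/r[2]
def fproj(c,X):
    p=c["R"]@np.asarray(X)+c["t"];th=np.arctan2(np.hypot(p[0],p[1]),p[2]);K=c["intrinsics"]
    return p[:2]/np.hypot(p[0],p[1])*th*K[0,0]+K[:2,2]
def fwd(c):
    # world points per pixel from depth
    v,u=np.mgrid[0:400,0:640];K=c["intrinsics"];a=np.stack([(u-K[0,2])/K[0,0],(v-K[1,2])/K[1,1]],-1);th=np.maximum(np.linalg.norm(a,axis=-1),1e-9)
    P=np.dstack([a*(np.tan(th)/th)[...,None],np.ones_like(th)])*c["depth"][...,None]
    return (P-c["t"])@c["R"]
def ortho(c,cx,cy,z,half,n=400):
    """top-down rectified view at height z: +x world up, +y world left"""
    im=np.zeros((n,n,3),np.uint8);i,j=np.mgrid[0:n,0:n];X=cx+half*(1-2*(i+.5)/n);Y=cy+half*(1-2*(j+.5)/n)
    p=np.stack([X,Y,np.full_like(X,z)],-1)@c["R"].T+c["t"];r=np.hypot(p[...,0],p[...,1]);th=np.arctan2(r,p[...,2]);K=c["intrinsics"]
    m=(p[...,:2]/r[...,None]*th[...,None]*K[0,0]+K[:2,2]).astype(np.float32)
    return cv2.remap(c["frame"],m[...,0],m[...,1],cv2.INTER_CUBIC)[:,:,::-1].copy()
def snap(f):
    from plant import optics
    c=optics.read_camera("wrist");np.savez(f"pics/{f}.npz",**c);return c
E
python3 - <<'E'
from h import *
togo([.496,-.138,.23])
c=snap("w1")
W=fwd(c);x,y,z=W[...,0],W[...,1],W[...,2]
near=(np.hypot(x-.496,y+.138)<.035)&(c["depth"]>0)
for lo,hi in [(.001,.006),(.006,.010),(.03,.044),(.044,.052)]:
    m=near&(z>lo)&(z<hi)
    if m.any():print(lo,m.sum(),np.median(x[m]),np.median(y[m]),np.median(z[m]),x[m].min(),x[m].max(),y[m].min(),y[m].max())
a=ortho(c,.496,-.138,.0065,.04);b=ortho(c,.496,-.138,.048,.04)
cv2.imwrite("pics/w1.png",np.hstack([a,b]))
E
```

```text
t: 1.75
tool_pos: [0.496, -0.1327, 0.2243]
orientation: [-1.383, 0.888, -0.876]
force: [0.4, 0.6, 0.6]
opening: 0.0932
shift cm [ 0.48 -0.57 -0.23] xyaw deg -64.98 ydir [-0.005  0.005 -1.   ] q6 0.77
0.001 1742 0.49925180355361487 -0.13451379818122935 0.004605111350805679 0.46122723347615757 0.5309794957816831 -0.17293459468854702 -0.10331872519563655
0.006 140 0.4997678142295213 -0.13853001454492936 0.006503574252512788 0.4619313172832653 0.5302505606886981 -0.17207587493361906 -0.10382467095952017
0.03 147 0.4923386311302255 -0.1398747679415048 0.03682262806858633 0.48149572472152014 0.5130664893852757 -0.15436793388444633 -0.12306581434216321
0.044 269 0.49560176585228377 -0.1405154963340017 0.04812672814178124 0.478848641597578 0.5126025011601362 -0.15646816441740688 -0.12302127966081719
```

View pics/w1.png

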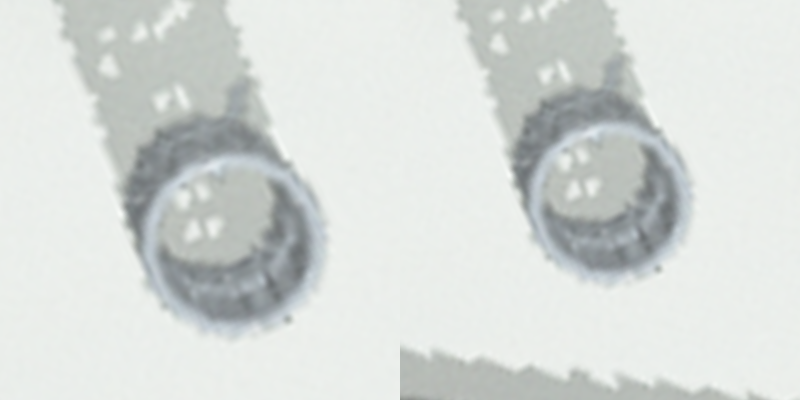

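Left panel is at leg height and right panel at the spring's top. The top ring is centred at (210,202) in the right panel, which gives (0.4956,-0.140). The leg tip is at (242,88) in the left panel, so the leg yaw is about -16° and its length 24 mm (25 expected). Height and diameter also match the spring.

I go down with the fingertips just above the spring's mid-height.

```bash
python3 - <<'E'
from h import *
togo([.4956,-.1400,.0386])
for n,u,v in [("scene",363.7,247.7),("side",296.3,255.8)]:
    print(n,ray(np.load(f"pics/{n}0.npz"),u,v,.040))
E
python3 -m creep '[[[0,0.2,2.5,-0.2,0,0,0],[0,0.2,2.5,-0.2,0,0,0],[0,0.2,2.5,-0.2,0,0,0],[0,0,2.5,0,0,0,0],[0,0,2.5,0,0,0,0],[0,0,0,0,0,0,0],[0,0,0,0,0,0,0],[0,0,0,0,0,0,0]]]'; python3 -c "
from h import *
togo([.4956,-.1400,.0386])"
```

```text
shift cm [ 0.77 18.57 -0.31] xyaw deg -64.98 ydir [-0.005  0.005 -1.   ] q6 0.77
scene [0.54238278 0.22958636 0.04      ]
side [0.53104055 0.22877175 0.04      ]
t: 2.6
tool_pos: [0.4935, -0.1443, 0.0991]
orientation: [-1.38, 0.887, -0.884]
force: [-0.2, -0.4, 0.2]
opening: 0.0932
shift cm [-0.29  6.05  0.36] xyaw deg -65.29 ydir [ 0.     0.003 -1.   ] q6 0.752
```

```bash
python3 -m creep '[[[0,-0.3,2,0.35,0,0,0],[0,0,2,0,0,0,0],[0,0,1.2,0,0,0,0],[0,0,0,0,0,0,0],[0,0,0,0,0,0,0],[0,0,0,0,0,0,0],[0,0,0,0,0,0,0],[0,0,0,0,0,0,0]]]'; python3 -c "
from h import *
togo([.4956,-.1400,.0386])"
```

```text
t: 3.4
tool_pos: [0.5035, -0.1432, 0.0574]
orientation: [-1.377, 0.872, -0.898]
force: [0.2, -0.4, -0.0]
opening: 0.0934
shift cm [-0.65  1.87 -0.61] xyaw deg -65.31 ydir [ 0.017 -0.004 -1.   ] q6 0.762
```

```bash
python3 -m creep '[[[0,-0.65,0,-0.6,0,0,0],[0,0,0,0,0,0,0],[0,0,0,0,0,0,0],[0,0,0,0,0,0,0],[0,0,0,0,0,0,0],[0,0,0,0,0,0,0],[0,0,0,0,0,0,0],[0,0,0,0,0,0,0]]]'; python3 -c "
from h import *
togo([.4956,-.1400,.0386])"; python3 -m creep '[[[0,0,0,0,0,0,0],[0,0,0,0,0,0,0],[0,0,0,0,0,0,0],[0,0,0,0,0,0,0],[0,0,0,0,0,0,0],[0,0,0,0,0,0,0],[0,0,0,0,0,0,0],[0,0,0,0,0,0,0]]]'; python3 -c "
from h import *
togo([.4956,-.1400,.0386])"
```

```text
t: 4.2
tool_pos: [0.4949, -0.1396, 0.0579]
orientation: [-1.376, 0.872, -0.899]
force: [0.2, -0.7, 0.7]
opening: 0.0929
shift cm [0.04 1.93 0.02] xyaw deg -65.32 ydir [ 0.017 -0.004 -1.   ] q6 0.762
t: 5.0
tool_pos: [0.4949, -0.1397, 0.0579]
orientation: [-1.376, 0.872, -0.899]
force: [0.7, -0.5, -0.2]
opening: 0.0932
shift cm [0.04 1.93 0.02] xyaw deg -65.31 ydir [ 0.017 -0.004 -1.   ] q6 0.762
```

```bash
cat >> h.py <<'E'
def plan(X,yaw=None):
    p,R,s=tool();x=R[:,0].copy();x[2]=0;x/=np.linalg.norm(x);y0=np.degrees(np.arctan2(x[1],x[0]))
    if yaw is not None:x=np.array([np.cos(np.radians(yaw)),np.sin(np.radians(yaw)),0])
    y=np.array([0,0,-1.]);T=np.c_[x,y,np.cross(x,y)]
    w=np.degrees(Ro.from_matrix(R.T@T).as_rotvec())
    print("shift cm",(R.T@(np.asarray(X)-p)*100).round(2),"turn deg",w.round(2),"yaw",y0.round(2),"pos",p.round(4),"F",np.round(s["force"],1),"T",np.round(s["wrist_torque"],2),"op",round(float(s["opening"]),4),"q6",round(float(s["q"][5]),2),"t",round(float(s["t"]),2))
E
python3 -c "
from h import *
plan([.4956,-.1400,.0386])"
```

```text
shift cm [0.04 1.93 0.02] turn deg [-0.81  0.    0.62] yaw -65.31 pos [ 0.4949 -0.1397  0.0579] F [ 0.7 -0.5 -0.2] T [-0.03  0.07  0.05] op 0.0932 q6 0.76 t 5.0
```

```bash
python3 -m creep '[[[0,0,0.9,0,-0.8,0,0.6],[0,0,0.9,0,0,0,0],[0,0,0.1,0,0,0,0],[0,0,0,0,0,0,0],[0,0,0,0,0,0,0],[0,0,0,0,0,0,0],[0,0,0,0,0,0,0],[0,0,0,0,0,0,0]]]'; python3 -c "
from h import *
plan([.4956,-.1400,.0386])"
```

```text
t: 5.8
tool_pos: [0.4955, -0.1399, 0.0389]
orientation: [-1.382, 0.885, -0.888]
force: [-0.2, 0.0, 0.7]
opening: 0.0929
shift cm [0.02 0.03 0.01] turn deg [-0.08  0.    0.08] yaw -65.31 pos [ 0.4955 -0.1399  0.0389] F [-0.2  0.   0.7] T [-0.   -0.04 -0.03] op 0.0929 q6 0.77 t 5.8
```

```bash
python3 -m creep '[[[1,0,0,0,0,0,0],[1,0,0,0,0,0,0],[1,0,0,0,0,0,0],[1,0,0,0,0,0,0],[1,0,0,0,0,0,0],[1,0,0,0,0,0,0],[1,0,0,0,0,0,0],[1,0,0,0,0,0,0]]]' 20; python3 -c "
from h import *
plan([.4956,-.1400,.15])"
```

```text
t: 6.6
tool_pos: [0.4958, -0.14, 0.0393]
orientation: [-1.382, 0.884, -0.888]
force: [0.0, -0.5, 0.7]
opening: 0.0339
shift cm [ 1.000e-02 -1.107e+01  0.000e+00] turn deg [-0.12  0.    0.12] yaw -65.31 pos [ 0.4958 -0.14    0.0393] F [ 0.  -0.5  0.7] T [-0.02  0.04 -0.01] op 0.0339 q6 0.76 t 6.6
```

```bash
python3 -m creep '[[[1,0,-1,0,0,0,0],[1,0,-3,0,0,0,0],[1,0,-4,0,0,0,0],[1,-1,-4,0,0,0,0],[1,-3,-3,0.5,0,0,0],[1,-4,0,1,0,0,0],[1,-4,0,1,0,0,0],[1,-4,0,1,0,0,0]]]'; python3 - <<'E'
from h import *
plan([.419,.193,.17],-65)
c=np.load("pics/scene0.npz")
print("bottle",ray(c,433,296,0),"black blk",ray(c,389,207,.086),ray(c,377,284,.086))
E
```

```text
t: 7.4
tool_pos: [0.4595, 0.0212, 0.2006]
orientation: [-1.377, 0.888, -0.896]
force: [-0.4, 0.5, -1.1]
opening: 0.0338
shift cm [-17.34   3.04   3.33] turn deg [-0.28 -0.79  0.14] yaw -65.79 pos [0.4595 0.0212 0.2006] F [-0.4  0.5 -1.1] T [ 0.01 -0.03 -0.03] op 0.0338 q6 1.08 t 7.4
bottle [0.46189727 0.46650429 0.        ] black blk [0.38630499 0.16890798 0.086     ] [0.61928269 0.37294391 0.086     ]
```

```bash
python3 -m creep '[[[1,-4,0.7,0.8,0,0,0],[1,-4,0.7,0.8,0,0,0],[1,-4,0.7,0.8,0,0,0],[1,-2.5,0.5,0.5,0,0,0],[1,-1.5,0.4,0.4,0,0,0],[1,0,0,0,0,0,0],[1,0,0,0,0,0,0],[1,0,0,0,0,0,0]]]'; python3 - <<'E'
from h import *
plan([.419,.193,.17],-65)
c=snap("w2")
W=fwd(c);x,y,z=W[...,0],W[...,1],W[...,2]
near=(np.hypot(x-.501,y-.231)<.06)&(c["depth"]>0)
for lo,hi in [(.026,.034),(.0345,.0375),(.045,.05),(.06,.066),(.068,.1)]:
    m=near&(z>lo)&(z<hi)
    if m.any():print(lo,m.sum(),np.median(x[m]).round(4),np.median(y[m]).round(4),np.median(z[m]).round(4),x[m].min().round(4),x[m].max().round(4),y[m].min().round(4),y[m].max().round(4))
a=ortho(c,.501,.231,.036,.055);b=ortho(c,.501,.231,.064,.03)
cv2.imwrite("pics/w2.png",np.hstack([a,b]))
cv2.imwrite("pics/w2raw.png",c["frame"][:,:,::-1])
E
```

```text
t: 8.2
tool_pos: [0.4211, 0.191, 0.1763]
orientation: [-1.373, 0.879, -0.895]
force: [0.1, -0.1, -1.4]
opening: 0.0337
shift cm [-0.27  0.63 -0.11] turn deg [-0.73 -0.43  0.21] yaw -65.44 pos [0.4211 0.191  0.1763] F [ 0.1 -0.1 -1.4] T [-0.05 -0.   -0.01] op 0.0337 q6 1.46 t 8.2
0.026 5387 0.5003 0.2305 0.0307 0.4534 0.5526 0.1809 0.2795
0.0345 1750 0.5013 0.2287 0.0365 0.459 0.5444 0.1855 0.2724
0.045 32 0.5071 0.2378 0.0485 0.4915 0.5107 0.2194 0.2403
0.06 492 0.5018 0.2286 0.0647 0.4905 0.5155 0.2174 0.2417
0.068 86 0.5026 0.2291 0.0836 0.4991 0.5068 0.2257 0.2334
```

View pics/w2.png

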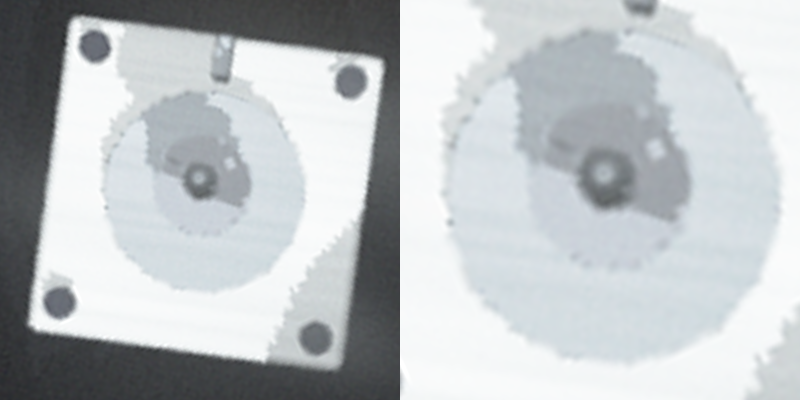

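The block is clear. In the left panel the seat centre is at (204,192) and the rib's inner end at (222,80), 31 mm out as it should be. The edges give a block yaw of -7.6°. In the right panel the rod tip is at (605,175). Depth puts the axis at (0.503,0.2296). I look closer at the disc for its notch.

```bash
python3 - <<'E'
from h import *
c=np.load("pics/w2.npz")
o=[]
for z,h in [(.064,.016),(.048,.016)]:
    a=ortho(c,.503,.2296,z,h);l=cv2.cvtColor(a,cv2.COLOR_BGR2GRAY)
    l=cv2.createCLAHE(6,(3,3)).apply(l);l=cv2.cvtColor(l,cv2.COLOR_GRAY2BGR);cv2.circle(l,(200,200),int(.0123/h*200),(0,0,255),1);o.append(l)
cv2.imwrite("pics/w2b.png",np.hstack(o))
W=fwd(c);x,y,z=W[...,0],W[...,1],W[...,2];r=np.hypot(x-.503,y-.2296);an=np.degrees(np.arctan2(y-.2296,x-.503))
for ri in (.006,.0085,.0105):
    m=(abs(r-ri)<.0012)&(c["depth"]>0);print(ri,[(int(b),round(float(np.median(z[m&(abs(an-b)<8)])*1000),1)) for b in range(-60,120,10) if (m&(abs(an-b)<8)).any()])
E
```

```text
0.006 [(-60, 64.9), (-50, 64.7), (-40, 64.9), (-30, 65.0), (-20, 65.3), (-10, 65.2), (0, 64.8), (10, 65.4), (20, 65.1), (30, 64.9), (40, 63.3), (60, 48.8), (70, 48.8), (80, 56.4), (90, 64.7), (100, 65.3), (110, 64.7)]
0.0085 [(-60, 64.8), (-50, 64.9), (-40, 65.3), (-30, 65.7), (-20, 64.5), (-10, 64.9), (0, 65.1), (10, 65.0), (20, 64.3), (30, 64.3), (40, 64.2), (50, 49.6), (60, 48.6), (70, 48.7), (80, 64.5), (90, 65.3), (100, 64.4), (110, 64.3)]
0.0105 [(-60, 64.2), (-50, 64.9), (-40, 64.8), (-30, 65.2), (-20, 64.9), (-10, 64.5), (0, 64.8), (10, 64.6), (20, 64.4), (30, 64.3), (40, 64.8), (50, 64.3), (60, 48.3), (70, 48.6), (80, 64.6), (90, 64.8), (100, 64.6), (110, 64.3)]
```

View pics/w2b.png

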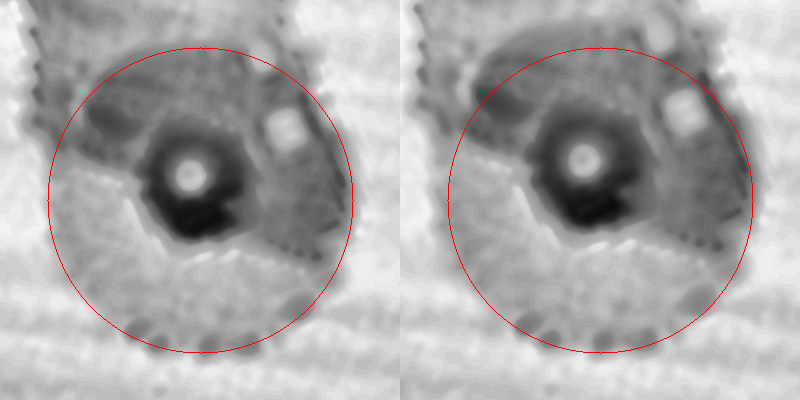

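```bash
python3 - <<'E'
from h import *
c=np.load("pics/w2.npz")
W=fwd(c);z=W[...,2]
h=.016
for ang in range(10,100,6):
    row=[]
    for r in (.0055,.0075,.0095,.0115):
        u,v=fproj(c,[.503+r*np.cos(np.radians(ang)),.2296+r*np.sin(np.radians(ang)),.0645]);ui,vi=int(round(u)),int(round(v))
        row.append((ui,vi,round(float(z[vi,ui]*1000),1),int(c["frame"][vi,ui].mean())))
    print(ang,row)
E
```

```text
10 [(323, 98, 64.4, 155), (323, 96, 64.3, 169), (324, 94, 65.3, 169), (324, 92, 64.6, 168)]
16 [(322, 98, 65.4, 144), (322, 96, 64.0, 166), (323, 94, 64.3, 167), (323, 91, 65.3, 171)]
22 [(321, 98, 65.1, 139), (321, 96, 65.9, 169), (321, 94, 63.4, 167), (322, 91, 65.1, 170)]
28 [(321, 98, 65.1, 139), (320, 96, 64.8, 168), (320, 94, 64.9, 167), (320, 91, 63.5, 171)]
34 [(320, 98, 63.4, 143), (319, 96, 65.1, 165), (319, 94, 63.3, 166), (319, 91, 65.1, 170)]
40 [(319, 98, 62.6, 158), (319, 96, 65.1, 165), (318, 94, 64.2, 168), (317, 92, 64.8, 168)]
46 [(319, 99, 82.4, 130), (318, 96, 63.7, 158), (317, 94, 65.2, 159), (316, 92, 64.9, 170)]
52 [(318, 99, 37.2, 153), (317, 97, 36.6, 167), (316, 95, 48.1, 151), (315, 93, 64.3, 163)]
58 [(317, 99, 36.9, 164), (316, 97, 49.8, 166), (315, 95, 47.4, 167), (314, 93, 35.7, 186)]
64 [(317, 100, 82.6, 146), (315, 98, 49.3, 170), (314, 96, 48.2, 167), (312, 94, 36.5, 179)]
70 [(316, 100, 48.8, 181), (315, 98, 49.3, 170), (313, 97, 49.7, 183), (311, 95, 35.3, 178)]
76 [(316, 101, 48.9, 188), (314, 99, 49.7, 211), (312, 98, 64.1, 211), (310, 96, 36.4, 204)]
82 [(315, 101, 47.9, 202), (314, 100, 48.8, 211), (312, 99, 64.5, 209), (310, 97, 64.6, 206)]
88 [(315, 102, 64.6, 211), (313, 101, 65.5, 210), (311, 100, 64.6, 211), (309, 99, 64.7, 211)]
94 [(315, 102, 64.6, 211), (313, 101, 65.5, 210), (311, 101, 65.4, 210), (308, 100, 65.4, 212)]
```

Depth shows the upper notch open at about 64° world, which is 72° from the rib. Through it the lower notch edge suggests about 35° world. The dark patch at (115,115) is probably shadow.

With the leg at +48.8° from the tool yaw, I aim for tool yaws of 15° (upper), -14° (lower) and -56.4° (rib). I turn now and look again from the new yaw, which lets me separate out the camera's calibration error.

```bash
python3 -m creep '[[[1,0,0,0,-0.7,-8,0],[1,0,0,0,0,-8,0],[1,0,0,0,0,-8,0],[1,0,0,0,0,-8,0],[1,0,0,0,0,-8,0],[1,0,0,0,0,-8,0],[1,0,0,0,0,-8,0],[1,0,0,0,0,-8,0]]]';  python3 -c "
from h import *
plan([.526,.142,.17],15)"
```

```text
t: 9.05
tool_pos: [0.4249, 0.1832, 0.1791]
orientation: [-1.575, -0.007, -0.002]
force: [-0.5, 0.1, -0.7]
opening: 0.0336
shift cm [10.09  0.99 -4.15] turn deg [  0.31 -14.8    0.28] yaw 0.2 pos [0.4249 0.1832 0.1791] F [-0.5  0.1 -0.7] T [-0.04 -0.1  -0.02] op 0.0336 q6 0.3 t 9.05
```

```bash
python3 -m creep '[[[1,2.2,0.2,-0.9,0,0,0],[1,2.5,0.2,-1.0,0,0,0],[1,2.5,0.2,-1,0,0,0],[1,2.2,0.2,-1,0,0,0],[1,0,0,0,0,-7,0],[1,0,0,0,0,-7,0],[1,0,0,0,0,0,0],[1,0,0,0,0,0,0]]]';  python3 - <<'E'
from h import *
plan([.526,.142,.17],15)
c=snap("w3")
W=fwd(c);x,y,z=W[...,0],W[...,1],W[...,2]
near=(np.hypot(x-.503,y-.2296)<.02)&(c["depth"]>0)
for f in ("w2","w3"):
    c=np.load(f"pics/{f}.npz");g=cv2.cvtColor(np.ascontiguousarray(c["frame"]),cv2.COLOR_RGB2GRAY)
    W=fwd(c);x,y,z=W[...,0],W[...,1],W[...,2]
    near=(np.hypot(x-.503,y-.2296)<.025)&(c["depth"]>0)
    m=near&(z>.061)&(z<.068)
    (cx,cy),r=cv2.minEnclosingCircle((np.c_[x[m],y[m]]*1e4).astype(np.float32));print(f,"disc",cx/1e4,cy/1e4,r/10,np.median(z[m]))
    m=near&(z>.07)&(z<.1);print("rod",np.median(x[m]),np.median(y[m]))
    m=near&(z>.034)&(z<.039)
    # spring top in hand
    p=-c["R"].T@c["t"]
E
python3 - <<'E'
from h import *
c=np.load("pics/w3.npz")
a=ortho(c,.503,.2296,.064,.02)
cv2.imwrite("pics/w3.png",np.hstack([a,cv2.resize(c["frame"][:,120:520,::-1],(400,400))]))
E
```

```text
t: 9.85
tool_pos: [0.5261, 0.1341, 0.1738]
orientation: [-1.569, -0.199, 0.187]
force: [-0.5, 0.6, -0.7]
opening: 0.0333
shift cm [0.18 0.37 0.77] turn deg [ 0.42 -0.91  0.39] yaw 14.09 pos [0.5261 0.1341 0.1738] F [-0.5  0.6 -0.7] T [-0.07 -0.13  0.04] op 0.0333 q6 -0.09 t 9.85
w2 disc 0.503043994140625 0.229643212890625 12.604780578613282 0.06473266041109443
rod 0.5025353049131311 0.22916649119290342
w3 disc 0.50321962890625 0.229156396484375 12.408844757080079 0.06468257320299894
rod 0.5032993781843232 0.22896650684777067
```

View pics/w3.png

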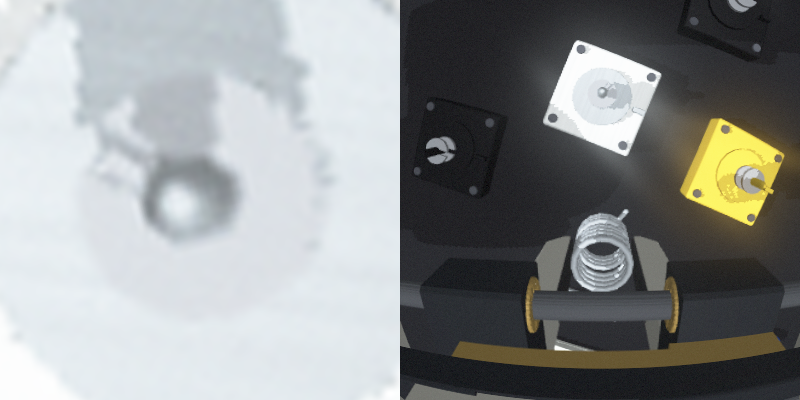

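The two yaws agree on the disc centre to 0.5 mm, so the axis is (0.5031,0.2294). In the left panel the upper notch shows at about (118,150), about 60° world. In the right panel the held spring's leg tip is at (623,213) and its top ring is near (603,262).

I work out the leg direction and the spring's place in the hand.

```bash
python3 - <<'E'
from h import *
c=np.load("pics/w3.npz");p,R,s=tool()
z0=p[2]-.034
W=fwd(c);x,y,z=W[...,0],W[...,1],W[...,2]
near=(np.hypot(x-p[0],y-p[1])<.03)&(c["depth"]>0)
for lo,hi in ((-.001,.005),(.040,.048)):
    m=near&(z>z0+lo)&(z<z0+hi);print(lo,m.sum(),(R.T@(np.array([x[m].mean(),y[m].mean(),p[2]])-p)*1000).round(1),((x[m].min()+x[m].max())/2-p[0],(y[m].min()+y[m].max())/2-p[1]))
    q=np.c_[x[m]-p[0],y[m]-p[1]];r=np.hypot(*q.T);k=r>.0195
    if k.any():
        a=q[k].mean(0);print("leg",np.degrees(np.arctan2(a[1],a[0])),np.hypot(*a),k.sum(),r.max(), "px",np.argwhere(m)[k].mean(0))
t=fray(c,343,213,z0+.0016)-p;print("tip by hand",np.degrees(np.arctan2(t[1],t[0])),np.hypot(t[0],t[1]))
plan([.5031,.2294,.135],15)
E
```

```text
-0.001 325 [ 2.9 -0.   3.6] (np.float64(-0.00025094076709908375), np.float64(0.004194942638925475))
leg 63.26670392059936 0.02261881529975076 49 0.025497805569404706 px [212.67346939 344.02040816]
0.04 1444 [ 0.1 -0.   3.6] (np.float64(-0.0023215057137870865), np.float64(0.0010693529597579354))
leg 105.42948115957066 0.0099101034465013 264 0.029989044751787264 px [250.29166667 320.57575758]
tip by hand 64.11054956815649 0.022020853683744648
shift cm [0.07 3.81 9.83] turn deg [ 0.42 -0.89  0.39] yaw 14.11 pos [0.526  0.1341 0.1738] F [-1.   0.3 -0.4] T [-0.02 -0.09  0.04] op 0.0336 q6 -0.09 t 9.9
```

```bash
python3 -m creep '[[[1,0,0.8,2.4,0.4,-0.9,0.4],[1,0,0.8,2.4,0,0,0],[1,0,0.8,2.4,0,0,0],[1,0,0.3,2.2,0,0,0],[1,0,0,0,0,0,0],[1,0,0,0,0,0,0],[1,0,0,0,0,0,0],[1,0,0,0,0,0,0]]]';  python3 -c "
from h import *
plan([.5031,.2294,.125],14.5)"
```

```text
t: 10.7
tool_pos: [0.5026, 0.2254, 0.1477]
orientation: [-1.563, -0.193, 0.188]
force: [-1.3, -0.2, -1.3]
opening: 0.0334
shift cm [0.13 2.27 0.38] turn deg [ 0.08 -0.57  0.16] yaw 13.93 pos [0.5026 0.2254 0.1477] F [-1.3 -0.2 -1.3] T [ 0.03 -0.06 -0.  ] op 0.0334 q6 0.09 t 10.7
```

```bash
python3 -m creep '[[[1,0.15,0,0.4,0,-0.6,0],[1,0,0,0,0,0,0],[1,0,1,0,0,0,0],[1,0,0.8,0,0,0,0],[1,0,0.3,0,0,0,0],[1,0,0,0,0,0,0],[1,0,0,0,0,0,0],[1,0,0,0,0,0,0]]]';  python3 -c "
from h import *
plan([.5031,.2294,.102],14.5)
c=snap('w4')
cv2.imwrite('pics/w4.png',cv2.resize(c['frame'][130:330,240:400,::-1],(640,600)[:1]+(800*600//800,) ,interpolation=cv2.INTER_CUBIC))"
```

```text
t: 11.5
tool_pos: [0.5037, 0.2279, 0.1244]
orientation: [-1.563, -0.199, 0.195]
force: [-0.2, 0.3, -0.8]
opening: 0.0336
shift cm [-0.03  2.24  0.16] turn deg [ 0.11 -0.12  0.12] yaw 14.38 pos [0.5037 0.2279 0.1244] F [-0.2  0.3 -0.8] T [ 0.02 -0.08  0.02] op 0.0336 q6 0.08 t 11.5
```

View pics/w4.png

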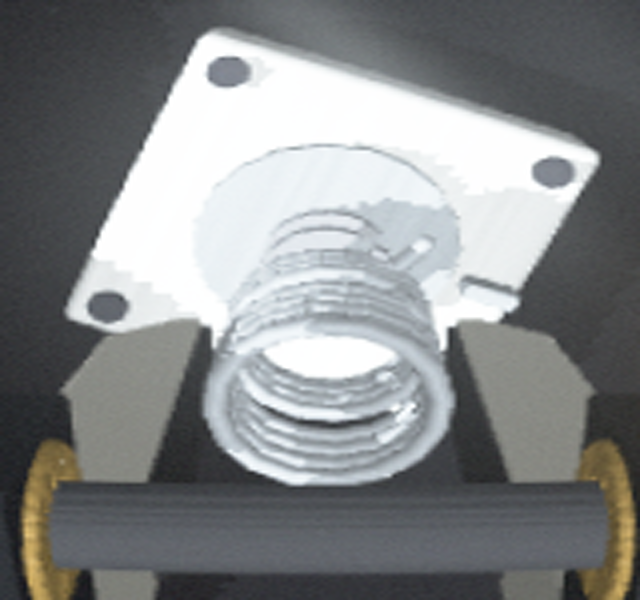

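```bash
python3 - <<'E'
from h import *
c=np.load("pics/w4.npz");p,R,s=tool()
for px,py in [(205,395),(455,395),(330,485),(330,318)]:
    X=fray(c,240+px/4,130+py/3,p[2]+.0085);print((R.T@(X-p)*1000).round(1))
E
python3 -m creep '[[[1,0,0,0.15,0,0,0],[1,0,0,0,0,0,0],[1,0,0.2,0,0,0,0],[1,0,0.3,0,0,0,0],[1,0,0.3,0,0,0,0],[1,0,0.3,0,0,0,0],[1,0,0,0,0,0,0],[1,0,0,0,0,0,0]]]';  python3 -c "
from h import *
plan([.5031,.2294,.102],14.5)"
```

```text
[-15.7  -8.5   2.6]
[17.2 -8.5  2.6]
[  0.8  -8.5 -15.8]
[ 0.7 -8.5 17.2]
t: 12.35
tool_pos: [0.5038, 0.2297, 0.1131]
orientation: [-1.563, -0.2, 0.194]
force: [0.5, 0.9, -1.3]
opening: 0.0338
shift cm [-0.08  1.11 -0.02] turn deg [ 0.1  -0.11  0.2 ] yaw 14.39 pos [0.5038 0.2297 0.1131] F [ 0.5  0.9 -1.3] T [-0.04 -0.08  0.  ] op 0.0338 q6 0.09 t 12.35
```

```bash
python3 -m creep '[[[1,-0.08,0,-0.05,0,0,0],[1,0,0.3,0,0,0,0],[1,0,0.3,0,0,0,0],[1,0,0.3,0,0,0,0],[1,0,0.2,0,0,0,0],[1,0,0.1,0,0,0,0],[1,0,0,0,0,0,0],[1,0,0,0,0,0,0]]]';  python3 -c "
from h import *
plan([.5031,.2294,.102],14.5)"
```

```text
t: 13.15
tool_pos: [0.503, 0.2289, 0.0999]
orientation: [-1.563, -0.2, 0.195]
force: [0.0, -0.4, 0.0]
opening: 0.0334
shift cm [ 0.02 -0.21  0.05] turn deg [ 0.1  -0.12  0.18] yaw 14.38 pos [0.503  0.2289 0.0999] F [ 0.  -0.4  0. ] T [-0.   -0.11 -0.05] op 0.0334 q6 0.09 t 13.15
```

```bash
python3 -m creep '[[[1,0,0.15,0,0,0,0],[1,0,0.1,0,0,0,0],[1,0,0.1,0,0,0,0],[1,0,0.1,0,0,0,0],[1,0,0,0,0,0,0],[1,0,0,0,0,0,0],[1,0,0,0,0,0,0],[1,0,0,0,0,0,0]]]';  python3 -c "
from h import *
plan([.5031,.2294,.0955],14.5)"
```

```text
t: 13.95
tool_pos: [0.5033, 0.229, 0.0954]
orientation: [-1.563, -0.2, 0.194]
force: [0.7, -0.4, -0.9]
opening: 0.0333
shift cm [-0.01 -0.01  0.04] turn deg [ 0.1  -0.11  0.22] yaw 14.39 pos [0.5033 0.229  0.0954] F [ 0.7 -0.4 -0.9] T [-0.   -0.1   0.04] op 0.0333 q6 0.09 t 13.95
```

```bash
python3 -m creep '[[[1,0,0.1,0,0,0,0],[1,0,0.1,0,0,0,0],[1,0,0.1,0,0,0,0],[1,0,0.1,0,0,0,0],[1,0,0,0,0,0,0],[1,0,0,0,0,0,0],[1,0,0,0,0,0,0],[1,0,0,0,0,0,0]]]';  python3 -c "
from h import *
plan([.5031,.2294,.0905],14.5)"
```

```text
t: 14.75
tool_pos: [0.5034, 0.229, 0.0911]
orientation: [-1.563, -0.2, 0.194]
force: [0.1, -0.2, -0.7]
opening: 0.0338
shift cm [-0.02  0.06  0.04] turn deg [ 0.1  -0.12  0.22] yaw 14.39 pos [0.5034 0.229  0.0911] F [ 0.1 -0.2 -0.7] T [-0.06 -0.07  0.03] op 0.0338 q6 0.09 t 14.75
```

```bash
python3 -m creep '[[[1,0,0.1,0,0,0,0],[1,0,0.1,0,0,0,0],[1,0,0.1,0,0,0,0],[1,0,0.1,0,0,0,0],[1,0,0.05,0,0,0,0],[1,0,0,0,0,0,0],[1,0,0,0,0,0,0],[1,0,0,0,0,0,0]]]';  python3 -c "
from h import *
plan([.5031,.2294,.0865],14.5)"
```

```text
t: 15.55
tool_pos: [0.5033, 0.229, 0.0861]
orientation: [-1.563, -0.2, 0.194]
force: [-0.1, 0.0, -1.1]
opening: 0.0334
shift cm [-0.01 -0.04  0.04] turn deg [ 0.1  -0.11  0.21] yaw 14.39 pos [0.5033 0.229  0.0861] F [-0.1  0.  -1.1] T [-0.02 -0.14 -0.02] op 0.0334 q6 0.09 t 15.55
```

```bash
python3 -m creep '[[[1,0,0,0,0,4,0],[1,0,0,0,0,4,0],[1,0,0,0,0,4,0],[1,0,0,0,0,4,0],[1,0,0,0,0,4,0],[1,0,0,0,0,4,0],[1,0,0,0,0,4,0],[1,0,0,0,0,0,0]]]';  python3 -c "
from h import *
plan([.5031,.2294,.0865],-14)"
```

```text
t: 16.35
tool_pos: [0.5037, 0.2292, 0.0866]
orientation: [-1.561, 0.198, -0.205]
force: [-0.6, 0.2, -1.2]
opening: 0.0337
shift cm [-0.06  0.01  0.01] turn deg [-0.04 -0.71  0.28] yaw -14.71 pos [0.5037 0.2292 0.0866] F [-0.6  0.2 -1.2] T [-0.04 -0.09  0.03] op 0.0337 q6 0.59 t 16.35
```

```bash
python3 -m creep '[[[1,-0.05,0.1,0,0,0,0],[1,0,0.1,0,0,0,0],[1,0,0.1,0,0,0,0],[1,0,0.1,0,0,0,0],[1,0,0.1,0,0,0,0],[1,0,0.1,0,0,0,0],[1,0,0,0,0,0,0],[1,0,0,0,0,0,0]]]';  python3 -c "
from h import *
plan([.5031,.2294,.0805],-14)"
```

```text
t: 17.15
tool_pos: [0.503, 0.2292, 0.0799]
orientation: [-1.562, 0.193, -0.2]
force: [-0.2, -0.6, -1.2]
opening: 0.0339
shift cm [ 0.   -0.06  0.02] turn deg [-0.03 -0.35  0.26] yaw -14.35 pos [0.503  0.2292 0.0799] F [-0.2 -0.6 -1.2] T [-0.06 -0.06  0.05] op 0.0339 q6 0.59 t 17.15
```

```bash
python3 -m creep '[[[1,0,0.1,0,0,0,0],[1,0,0.1,0,0,0,0],[1,0,0.1,0,0,0,0],[1,0,0,0,0,0,0],[1,0,0,0,0,0,0],[1,0,0,0,0,0,0],[1,0,0,0,0,0,0],[1,0,0,0,0,0,0]]]';  python3 -c "
from h import *
plan([.5031,.2294,.0770],-14)"
```

```text
t: 17.95
tool_pos: [0.5032, 0.2293, 0.0768]
orientation: [-1.562, 0.193, -0.2]
force: [0.3, 0.3, -1.1]
opening: 0.0336
shift cm [-0.01 -0.02  0.01] turn deg [-0.04 -0.34  0.28] yaw -14.34 pos [0.5032 0.2293 0.0768] F [ 0.3  0.3 -1.1] T [-0.02 -0.09 -0.  ] op 0.0336 q6 0.59 t 17.95
```

```bash
python3 -m creep '[[[1,0,0.1,0,0,0,0],[1,0,0.1,0,0,0,0],[1,0,0.1,0,0,0,0],[1,0,0.1,0,0,0,0],[1,0,0.1,0,0,0,0],[1,0,0.05,0,0,0,0],[1,0,0,0,0,0,0],[1,0,0,0,0,0,0]]]';  python3 -c "
from h import *
plan([.5031,.2294,.0705],-14)"
```

```text
t: 18.75
tool_pos: [0.5034, 0.2294, 0.0712]
orientation: [-1.562, 0.192, -0.201]
force: [-1.4, -0.3, 0.9]
opening: 0.0337
shift cm [-0.03  0.07 -0.  ] turn deg [-0.05 -0.34  0.29] yaw -14.34 pos [0.5034 0.2294 0.0712] F [-1.4 -0.3  0.9] T [-0.04  0.1  -0.02] op 0.0337 q6 0.59 t 18.75
```

```bash
python3 -m creep '[[[1,-0.03,0,0,0,5.3,0],[1,0,0,0,0,5.3,0],[1,0,0,0,0,5.3,0],[1,0,0,0,0,5.3,0],[1,0,0,0,0,5.3,0],[1,0,0,0,0,5.3,0],[1,0,0,0,0,5.3,0],[1,0,0,0,0,5.3,0]]]';python3 -m creep '[[[1,0,0.05,0,0,0,0],[1,0,0,0,0,0,0],[1,0,0,0,0,0,0],[1,0,0,0,0,0,0],[1,0,0,0,0,0,0],[1,0,0,0,0,0,0],[1,0,0,0,0,0,0],[1,0,0,0,0,0,0]]]';  python3 - <<'E'
from h import *
plan([.5031,.2294,.0705],-57)
c=snap("w5")
cv2.imwrite("pics/w5.png",np.hstack([ortho(c,.503,.2294,.038,.05),cv2.resize(c["frame"][100:340,200:440,::-1],(400,400))]))
E
```

```text
t: 19.55
tool_pos: [0.5028, 0.2289, 0.0715]
orientation: [-1.42, 0.789, -0.797]
force: [-0.6, 0.2, 0.3]
opening: 0.0335
t: 20.35
tool_pos: [0.5031, 0.229, 0.0713]
orientation: [-1.422, 0.784, -0.792]
force: [-0.3, 0.1, 0.2]
opening: 0.0339
shift cm [-0.04  0.08  0.02] turn deg [-0.21 -0.94  0.22] yaw -57.95 pos [0.5031 0.229  0.0713] F [-0.3  0.1  0.2] T [ 0.02  0.07 -0.01] op 0.0339 q6 1.35 t 20.35
```

View pics/w5.png

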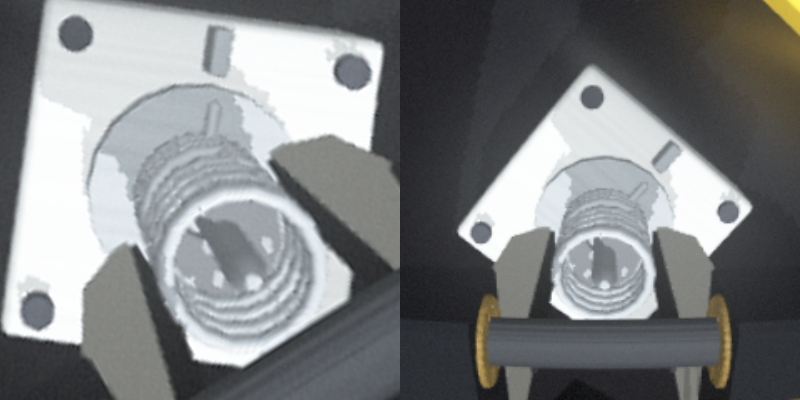

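The leg tip is at (214,103) and the rib's inner end at (215,75) in the left panel, seen from the axis at (200,200). The leg is at about -8° and the rib at about -7°, so they line up, and the leg reads 24.5 mm long at seat height. I release, then retreat straight up.

```bash
python3 -m creep '[[[0.4,0,0,0,0,0,0],[0.4,0,0,0,0,0,0],[0.4,0,0,0,0,0,0],[0.4,0,0,0,0,0,0],[0.4,0,0,0,0,0,0],[0.4,0,0,0,0,0,0],[0.4,0,0,0,0,0,0],[0.4,0,0,0,0,0,0]]]' && python3 -m creep '[[[0.4,0,-0.5,0,0,0,0],[0.4,0,-1,0,0,0,0],[0.4,0,-2,0,0,0,0],[0.4,0,-3,0,0,0,0],[0.4,0,-3,0,0,0,0],[0.4,0,-2,-2,0,0,0],[0.4,0,0,-3,0,0,0],[0.4,0,0,-3,0,0,0]]]';  python3 - <<'E'
from h import *
plan([.5031,.2294,.2],-57)
c=snap("w6")
cv2.imwrite("pics/w6.png",np.hstack([ortho(c,.503,.2294,.038,.05),cv2.resize(c["frame"][100:340,200:440,::-1],(400,400))]))
W=fwd(c);x,y,z=W[...,0],W[...,1],W[...,2]
m=(np.hypot(x-.503,y-.2294)<.024)&(z>.074)&(z<.083);(cx,cy),r=cv2.minEnclosingCircle((np.c_[x[m],y[m]]*1e4).astype(np.float32))
print("spring top",cx/1e4,cy/1e4,r/10,np.median(z[m]))
E
```

```text
t: 21.2
tool_pos: [0.5032, 0.2289, 0.0712]
orientation: [-1.422, 0.783, -0.792]
force: [-0.0, 0.5, 0.2]
opening: 0.056
t: 22.0
tool_pos: [0.4353, 0.1868, 0.1964]
orientation: [-1.419, 0.78, -0.793]
force: [-0.3, -0.1, -0.1]
opening: 0.0562
shift cm [-0.   -0.3   8.01] turn deg [-0.46 -0.89  0.28] yaw -57.89 pos [0.4353 0.1868 0.1964] F [-0.3 -0.1 -0.1] T [-0.01  0.02  0.02] op 0.0562 q6 1.31 t 22.0
spring top 0.50282373046875 0.2293167236328125 17.00267639160156 0.08035256882570832
```

View pics/w6.png

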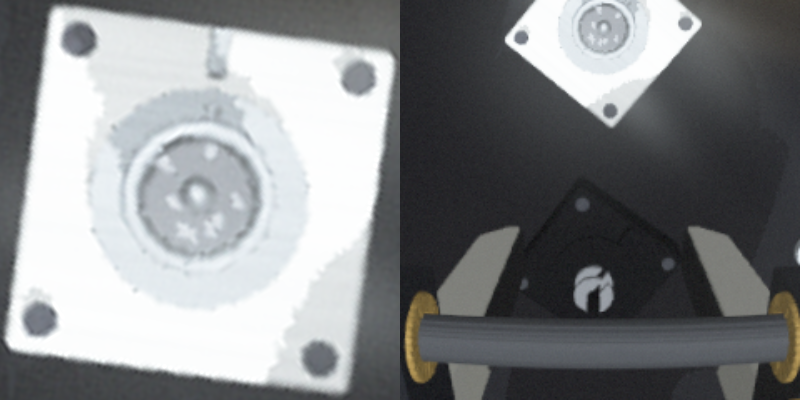

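The spring stands upright around the rod, with its top ring at (198,195). The leg tip is at (216,108), under the rib at (217,75). The top is at z = 0.0804 and the seat at 0.036, so the 44 mm length means it is fully home. I check the leg angle once numerically.

```bash
python3 - <<'E'
from h import *
c=np.load("pics/w6.npz");W=fwd(c);x,y,z=W[...,0]-.503,W[...,1]-.2294,W[...,2]
r=np.hypot(x,y);a=np.degrees(np.arctan2(y,x))
for n,lo,hi,zl,zh in (("leg",.0195,.0255,.0379,.0415),("rib",.031,.043,.0375,.0425)):
    m=(r>lo)&(r<hi)&(abs(a+8)<25)&(z>zl)&(z<zh);print(n,m.sum(),np.median(a[m]),a[m].mean(),a[m].std())
plan([.5,.2,.2])
E
```

```text
leg 20 -6.918616579655232 -4.367563276018477 8.618314833226862
rib 58 -7.28588211580553 -7.440755963291054 2.3592710901034732
shift cm [ 2.34 -0.34  6.52] turn deg [-0.31  0.    0.28] yaw -57.88 pos [0.4323 0.1852 0.1962] F [3.1 1.5 0.4] T [ 0.04 -0.08 -0.02] op 0.0558 q6 1.31 t 22.05
```

The leg is at about -7° and the rib at -7.4°, so they are aligned. The robot is clear of everything, and I hand in.

```bash
python3 -m creep '[[[0.4,0,0,0,0,0,0],[0.4,0,0,0,0,0,0],[0.4,0,0,0,0,0,0],[0.4,0,0,0,0,0,0],[0.4,0,0,0,0,0,0],[0.4,0,0,0,0,0,0],[0.4,0,0,0,0,0,0],[0.4,0,0,0,0,0,0]]]'; python3 -c "
from plant import robot
print(robot.close_job())"
```

```text
t: 22.85
tool_pos: [0.4342, 0.1861, 0.1982]
orientation: [-1.419, 0.78, -0.794]
force: [-0.6, -0.3, -0.3]
opening: 0.0555
the job is handed in; nothing more can be done
None
```

The large spring is standing fully home on the aluminium block's seat, with its leg pointing at the rib. I released it and handed the job in at about 23 s of the 72 s allowed.

- **Threading:** I read the notch angles from the wrist camera's depth, about 64° world for the upper disc and 35° for the lower. I lined the leg up with each before lowering, and it dropped through both discs without snagging. Measured force stayed within about 2 N of its no-load reading throughout.
- **Seating:** The final picture puts the spring's top 80.4 mm above the bench, against 80 mm expected when fully home. It is centred on the rod to about 0.3 mm.
- **Leg direction:** The last readings disagree a little. Depth gives a median of about -7° for the leg and -7.4° for the rib, but only 20 noisy leg points support it, and their mean is -4.4°. The pictures put the leg at -8° to -10°. All of these are within about 3° of the rib.
- **Other things:** No unexpected contact forces showed up, and I did not separately re-check the bystanders' positions.

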